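# Load the sample chamber and press its sealed lid into the catch

### The arm

A 7-joint arm with a two-finger parallel gripper is mounted at the origin on the work surface. World frame = base frame: x ahead of the robot, y to its left, z up, the work surface at z = 0. Lengths are in m, angles in rad, forces in N, time in s.
With the tool pointing down it reaches from about 0.375 to 0.925 m from the base axis. Payload 3.1 kg.
Tool frame: the origin (TCP) lies at the very end of the fingers, on their centre line; the grasp point (between the pads) lies robot.hold_point_z behind it (robot.hold_point_z is the distance from the TCP to the grasp point, in m); z points along the fingers, x is the direction in which the jaws open and shut, and the axes are right-handed (so a half turn about z gives the same grasp; the last joint's range is limited). The gripper opens to 85 mm and grips with 20 to 120 N. Pads are 22 mm wide; open, the fingers measure 114 mm over their backs; the gripper's body (76 mm by 85 mm) begins 54 mm behind the grasp point. The pads swing forward as they close: fully open they stand 13 mm farther back than shut.
Start: joints at [-1.199, 0.383, 0.044, 1.598, -0.018, 1.161, -0.05], TCP at [0.294, 0.58, 0.231] pointing down, gripper open.
Joint ranges: [-2.61, 2.61], [-0.41, 2.15], [-1.48, 1.57], [0, 2.5], [-1.57, 4.71], [0.05, 1.97], [-2.85, 2.85]. Speed limits (rad/s): [2.79, 2.79, 3.14, 3.14, 3.14, 3.14, 3.14].

### API

Orientations are given as a 3x3 rotation matrix whose columns are the frame's x, y, z axes.
In Python, from cell import robot, sensors, imaging, sign_off gives the robot as it stands. The module is installed in compiled form; this text tells all that it offers. Calls block until the motion is done:
- robot.move_ptp(position, orientation): joint-space move of the TCP to a pose.
- robot.servo_line(position, orientation=None, max_speed=0.15, stop_force=None): straight line of the TCP; orientation=None keeps the orientation; max_speed is the mean speed in m/s. With stop_force (N) it stops when the force on the tool has changed by that much, and returns True; else False.
- robot.move_joints(angles): joint-space move.
- robot.command_gripper(opening, f_grip=None): finger opening in m; f_grip is the grip in N (None keeps the last); returns when the fingers have stopped.
- robot.hold(seconds).
- robot.ik(position, orientation): joint angles nearest the present ones, or None.
- sensors.observe(): the state.
- imaging.snapshot(name): name is "scene" or "top"; returns the picture (384x512x3 uint8, red, green, blue); there is no depth.
- imaging.calibration(name): a dict with "fovy" (degrees; the focal length in pixels is half the picture's height over the tangent of half this angle, whatever the lens; pixels are square), "cx", "cy" (the principal point, pixels), "R" (3x3) and "t" (3): a world point X has camera coordinates R X + t. Camera axes: x right, y down, z forward; pixel columns grow to the right and rows downward; lengths in m; the calibration is good to about 2 mm. A picture is of the moment at which its call begins. calibration takes no time and is no camera call.
A pose or a line that the arm cannot do raises robot.Unreachable and nothing moves.
- sign_off(): hands the job in, once; it reports no verdict.
The state is a dict: "time_s": time; "qpos": joint angles; "qvel": joint speeds; "tau": joint torques, N m; "tcp_pos": TCP position; "tool_rot": TCP orientation; "contact_force": force on the tool from outside, world axes, zero at the start; "moment": the same for the moment, N m; "finger_gap": finger opening in m.
Only numpy, scipy, OpenCV 4.12 (cv2) and the standard library are available. Lean on these libraries where they do the work, as an engineer would, in place of code of your own. Each camera call takes 0.05 s, during which the arm holds its last target.

### The job

Set the blue tube carrier fully down into the pocket of the teal sample chamber, then swing the chamber's lid over and press its front edge down against the springy rubber seal until the spring catch snaps over it and holds it shut by itself. Press gently, with no more force than the catch needs (the lid must never be pushed with more than 20 N), and do not disturb the orange carrier or the other things on the bench.

Things in the scene. Friction and masses are not known exactly. Their poses are not given: they have to be found in the camera images.
- chamber: Teal sample chamber, an open-topped housing fixed to the bench, 170 (x) by 220 (y) mm, rim 76 mm high. Origin: centre of its underside, on the bench. Its -x side is the front, with a dark steel catch block in the middle, 108 to 134 mm ahead of the origin, 60 mm wide; block and sprung bolt reach 117 mm above the bench. The lid hinges on its +x side. Cavity: 130 (x) by 186 (y) mm.
- pocket (a point): Centre of the pocket's floor in the chamber, 15 mm above the bench, above the chamber's origin; axes as the chamber's. The pocket is 80 (x) by 110 (y) mm, between grey ledges whose tops are 27 mm above the bench. A carrier resting on a ledge keeps the lid from shutting.
- lid (a joint): Lid angle, rad. 0: level, underside 86 mm above the bench; 1.57: upright at the back. The stiff hinge keeps it where it is left (1 to 3 N at the front edge moves it). Bolt and seal are met below 0.2. Let go before the catch has snapped, the lid springs back up, by 0.02 or more; a caught lid rises less than 0.015 when let go and ends anywhere from -0.03 to 0.05.
- bolt (a joint): The sprung steel bolt of the catch, in front of the lid, m: 0 at rest; pushed forward, away from the lid, by up to 7 mm as the lid's ledge goes down past its ramp; snaps back to 0 over the ledge and then holds the lid down against the seal with about 8 N. Under a shut but uncaught lid it stays pushed forward by 1.5 mm or more. Seen from above or the front.
- lid_press (a point): Centre of the blue press pad (26 by 70 mm) on the lid's outer face, 143 mm from the hinge line; moves with the lid. Pushed here, the seal gives about 1 mm per N; after 9 to 10 mm, at 10 to 13 N, the catch snaps; a firm stop (15 N per mm) comes 1 mm further. Seal, catch and stop sit together up to 7 mm higher or lower from unit to unit, only feel tells. Nearer the hinge takes more force.
- lid_hinge (a point): Middle of the lid's hinge line, along the chamber's y, 78 mm behind the chamber's origin, 86 mm above the bench, in the plane of the lid's underside. Moves with the lid: x from front edge to hinge, z out of the outer face. The lid is a flat plate, 163 mm from hinge to front edge, 210 mm wide, 14 mm thick, with a clear window, and a steel ledge at the front for the catch.
- carrier_blue: The blue tube carrier, loose, 0.13 to 0.25 kg: a base 70 (x) by 100 (y) by 22 mm, with white tube caps up to 26.5 mm, and in its middle an upright fin to grip, 14 mm thick (y), 44 mm long (x), its top 64 mm above the underside. Origin: centre of its underside; z up.
- carrier_orange: An orange carrier of the same shape and size, which stays where it is. Origin: centre of its underside.
- bottle_amber: Amber bottle with black cap, 56 mm across, 115 mm high. Origin: centre of its underside. Stays where it is.
- jar_white: White jar with blue lid, 60 mm across, 70 mm high. Origin: centre of its underside. Stays where it is.
- beaker: Glass beaker, 66 mm across, 85 mm high. Origin: centre of its underside. Stays where it is.
- bulb: Orange blower bulb standing on its base, 54 mm across, 85 mm high. Origin: centre of its underside. Stays where it is.

How it is judged:
By the outcome, as a careful person would: the job done as asked, in the order asked, and still so for the second after the job is handed in, with the robot touching nothing.
It also fails if it takes over 61 s, if anything falls off the work surface, if the arm or the gripper's body presses on something with over 40 N, if the wrist force passes 120 N, or if a joint passes its speed limit or range.

## Working session

There is one attempt and no reset: what is moved stays moved. The work goes in short steps, each a Python script; the robot and the scene stay as the last script left them, time stands still between calls to the robot, and variables do not carry over. Pictures are saved under pics/ and viewed, and the job is handed in when it is done.

```bash
mkdir -p pics; python3 - <<'E'
from cell import robot,sensors,imaging
import cv2,numpy as np
for n in ("scene","top"):
    im=imaging.snapshot(n); cv2.imwrite(f"pics/{n}0.png",im[:,:,::-1])
    c=imaging.calibration(n); print(n,c)
s=sensors.observe(); print({k:np.round(v,3) for k,v in s.items()}, robot.hold_point_z)
E
```

```text
scene {'fovy': 56.81073420688694, 'cx': 258.20475694704834, 'cy': 193.28465027113725, 'R': array([[-0.00313742,  0.99998068, -0.00536681],
       [ 0.67404647, -0.00184966, -0.73868663],
       [-0.73868228, -0.00593505, -0.67402765]]), 't': array([ 0.0440764 , -0.30765895,  1.428595  ])}
top {'fovy': 51.26966849547045, 'cx': 247.2609705118449, 'cy': 194.4401431765903, 'R': array([[ 0.00193773, -0.99967179,  0.0255453 ],
       [-0.9823923 , -0.00667538, -0.18671049],
       [ 0.18681974, -0.02473371, -0.9820828 ]]), 't': array([-0.05524554,  0.56568242,  1.1182085 ])}
{'time_s': np.float64(0.1), 'qpos': array([-1.199,  0.384,  0.044,  1.599, -0.018,  1.161, -0.05 ]), 'qvel': array([-0.001, -0.001,  0.001, -0.003,  0.001,  0.001,  0.   ]), 'tau': array([ 2.0000e-03, -4.3473e+01,  1.0290e+00, -2.5045e+01,  1.1000e-02,
        6.0000e-03,  0.0000e+00]), 'tcp_pos': array([0.294, 0.579, 0.23 ]), 'tool_rot': array([[ 0.453,  0.892, -0.001],
       [ 0.892, -0.453, -0.002],
       [-0.002,  0.   , -1.   ]]), 'contact_force': array([-0.547, -0.622,  0.415]), 'moment': array([ 0.041, -0.041, -0.021]), 'finger_gap': np.float64(0.085)} 0.0187
```

View pics/scene0.png

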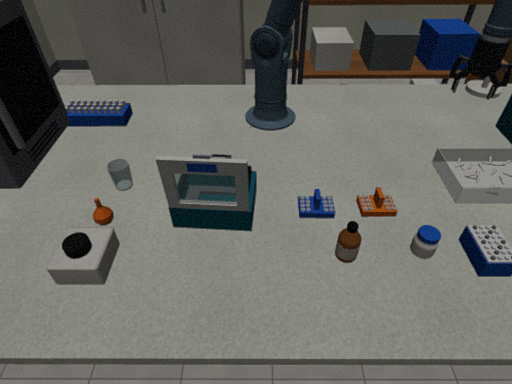

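View pics/top0.png

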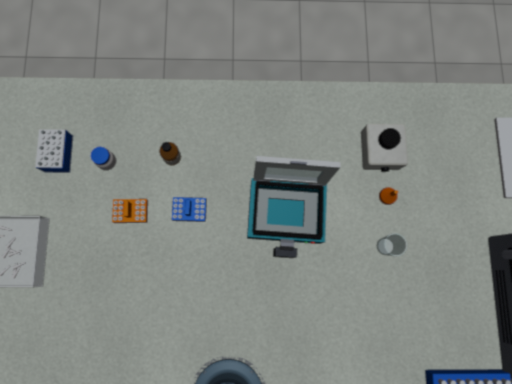

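```bash
python3 - <<'E'
import cv2
t=cv2.imread("pics/top0.png"); s=cv2.imread("pics/scene0.png")
cv2.imwrite("pics/topz.png",cv2.resize(t[140:270,160:360],None,fx=4,fy=4,interpolation=cv2.INTER_CUBIC))
cv2.imwrite("pics/topc.png",cv2.resize(t[180:240,95:225],None,fx=6,fy=6,interpolation=cv2.INTER_CUBIC))
cv2.imwrite("pics/scz.png",cv2.resize(s[145:240,150:350],None,fx=4,fy=4,interpolation=cv2.INTER_CUBIC))
E
```

```text
(no output)
```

View pics/topz.png

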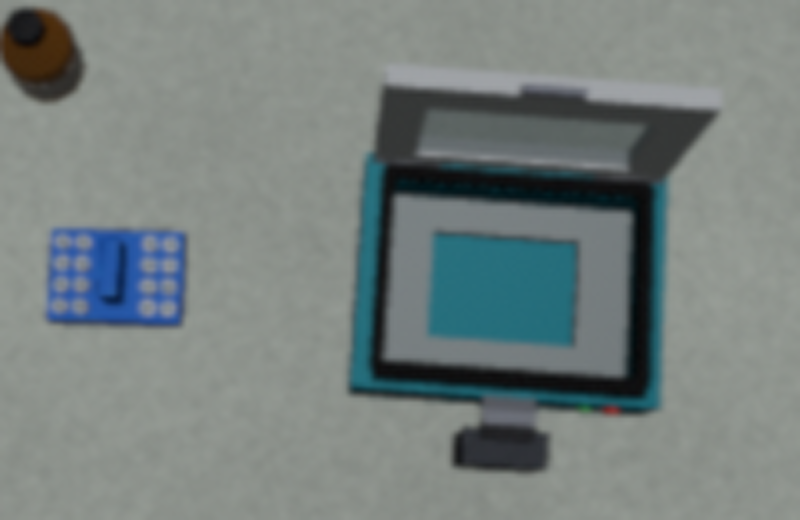

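View pics/topc.png

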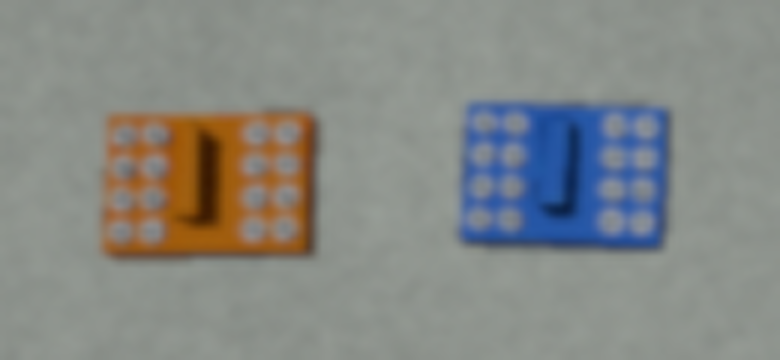

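View pics/scz.png

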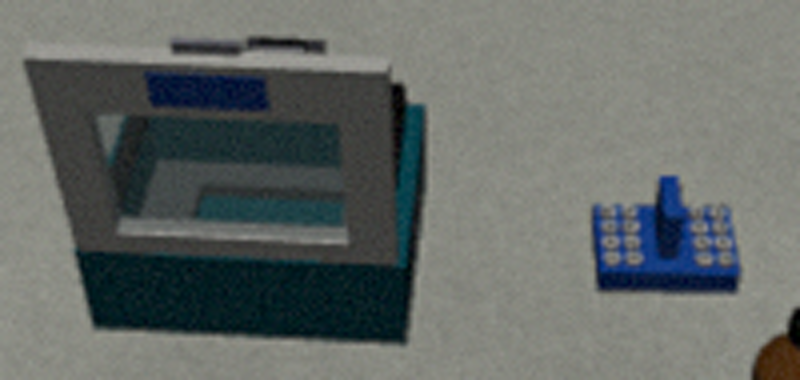

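```bash
cat > h.py <<'E'
import numpy as np, cv2
from scipy.optimize import least_squares
from cell import imaging
C={n:imaging.calibration(n) for n in("scene","top")}
def proj(n,X):
    c=C[n]; f=192/np.tan(np.radians(c["fovy"]/2)); p=np.atleast_2d(X)@c["R"].T+c["t"]
    return np.c_[c["cx"]+f*p[:,0]/p[:,2], c["cy"]+f*p[:,1]/p[:,2]]
def place(q,P): # q=x,y,yaw,z
    c,s=np.cos(q[2]),np.sin(q[2]); P=np.atleast_2d(P)
    return np.c_[q[0]+c*P[:,0]-s*P[:,1], q[1]+s*P[:,0]+c*P[:,1], q[3]+P[:,2]]
def z2p(x,y,s,o): return (np.array([x,y])+.5)/s-.5+np.array(o)
def tri(uvs): # dict name->uv
    r=least_squares(lambda X:np.concatenate([proj(n,X)[0]-uv for n,uv in uvs.items()]),[.5,0,.05]); return r.x,np.abs(r.fun).max()
E
python3 - <<'E'
from h import *
t=cv2.imread("pics/top0.png"); s=cv2.imread("pics/scene0.png")
def caps(im,x0,y0,x1,y1,k=8):
    z=cv2.resize(im[y0:y1,x0:x1],None,fx=k,fy=k,interpolation=cv2.INTER_CUBIC).astype(float)
    hs=z.min(axis=2)  # red low in blue: white caps high
    return hs
for n,im,b in(("top",t,(168,192,212,226)),("scene",s,(294,186,340,222))):
    k=8;m=caps(im,*b)
    g=cv2.GaussianBlur(m,(0,0),4); red=cv2.resize(im[b[1]:b[3],b[0]:b[2],2],None,fx=k,fy=k,interpolation=cv2.INTER_CUBIC)
    blue=cv2.cvtColor(im[b[1]:b[3],b[0]:b[2]],cv2.COLOR_BGR2HSV); sat=cv2.resize(blue,None,fx=k,fy=k,interpolation=cv2.INTER_CUBIC)
    # local maxima
    d=cv2.dilate(g,np.ones((17,17))); ys,xs=np.where((g==d)&(sat[:,:,2]>100))
    print(n); 
    for x,y in zip(xs,ys): print(np.round(z2p(x,y,k,b[:2]),2),round(g[y,x]),sat[y,x])
    cv2.imwrite(f"pics/cap_{n}.png",cv2.resize(im[b[1]:b[3],b[0]:b[2]],None,fx=14,fy=14,interpolation=cv2.INTER_CUBIC))
E
```

```text
top
[171.31 191.56] 145 [ 57  12 152]
[189.31 191.56] 144 [ 57  11 151]
[210.81 191.56] 138 [ 55  11 144]
[176.81 192.81] 146 [ 56  10 152]
[167.56 193.94] 142 [ 60  10 148]
[201.31 193.94] 142 [ 60  10 149]
[182.19 194.19] 144 [ 56   9 150]
[193.31 194.44] 146 [ 55  10 154]
[187.06 194.69] 142 [ 55   9 149]
[172.06 194.94] 145 [ 59  10 153]
[207.06 195.06] 143 [ 60  10 149]
[211.44 196.19] 139 [ 55  11 145]
[167.56 198.69] 149 [ 57  10 156]
[175.06 199.81] 124 [105  25 139]
[180.44 200.06] 126 [105  21 139]
[211.44 200.06] 139 [ 55  11 145]
[196.81 200.44] 129 [107  20 143]
[201.81 200.81] 132 [106  23 148]
[187.69 201.31] 37 [108 195 164]
[208.31 203.69] 141 [ 54  11 149]
[168.81 204.19] 146 [ 58  10 153]
[174.81 205.19] 128 [106  24 143]
[179.69 205.31] 128 [107  21 143]
[196.69 205.81] 128 [105  21 141]
[201.69 205.94] 134 [106  19 147]
[186.94 207.06] 37 [109 196 164]
[169.31 207.81] 146 [ 59   9 153]
[208.19 208.94] 142 [ 58  10 149]
[174.94 210.69] 125 [105  23 139]
[179.56 210.69] 125 [108  20 140]
[201.69 210.81] 127 [106  25 145]
[196.56 210.94] 131 [105  22 145]
[186.81 21
[... 2926 characters left out ...]
06] 129 [ 34  12 137]
[321.56 212.19] 23 [111 194 120]
[339.44 212.81] 134 [ 31  14 143]
[296.81 213.56] 133 [ 37  16 145]
[336.56 213.56] 136 [ 33  17 148]
[296.94 215.69] 133 [ 27  12 145]
[335.94 216.44] 136 [ 34  13 144]
[339.44 218.06] 139 [ 25  14 148]
[298.56 219.19] 134 [ 32  15 145]
[308.06 219.56] 131 [ 40  18 144]
[319.31 219.56] 136 [ 30  18 151]
[325.06 219.56] 137 [ 32  14 150]
[328.06 219.56] 137 [ 27  15 150]
[332.56 219.56] 140 [ 26  16 154]
[301.06 219.69] 130 [ 41  19 142]
[323.19 219.69] 137 [ 29  13 147]
[314.06 219.81] 136 [ 27  15 147]
[293.56 219.94] 128 [ 43  13 136]
[298.44 221.44] 133 [ 28  19 145]
[305.06 221.44] 133 [ 32  16 143]
[335.94 221.44] 134 [ 41  16 144]
```

View pics/cap_top.png

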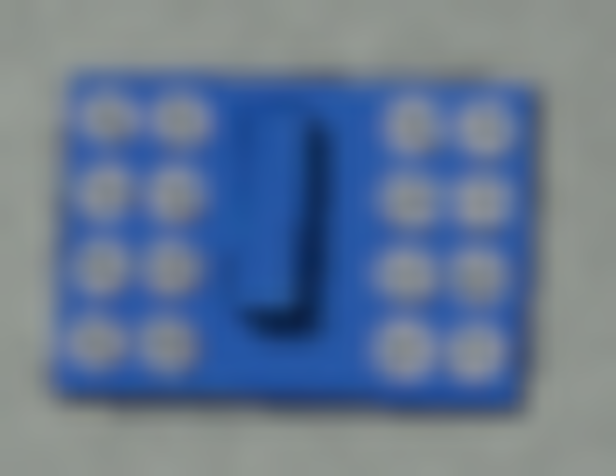

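View pics/cap_scene.png

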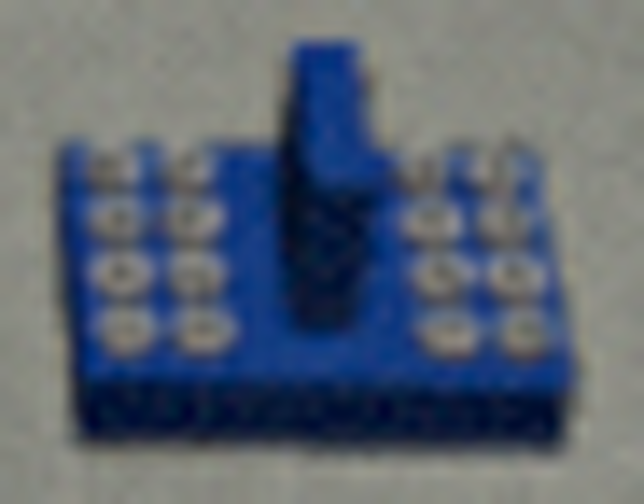

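```bash
python3 - <<'E'
from h import *
T=lambda x,y:z2p(x,y,14,(168,192)); S=lambda x,y:z2p(x,y,14,(294,186))
uvT=np.array([T(108,118),T(488,127),T(96,343),T(475,352)]); uvS=np.array([S(112,170),S(492,168),S(124,331),S(524,333)])
sg=np.array([[1,1],[1,-1],[-1,1],[-1,-1]]); sgS=np.array([[-1,-1],[-1,1],[1,-1],[1,1]])
def f(p):
    q=p[:4]; P=lambda g:place(q,np.c_[g*p[4:6],np.zeros(4)])
    return np.r_[(proj("top",P(sg))-uvT).ravel(),(proj("scene",P(sgS))-uvS).ravel()]
r=least_squares(f,[.57,.15,0,.02,.025,.04]); print("blue caps x y yaw z a b",np.round(r.x,4)); print(np.round(r.fun,2))
print("fin top",tri({"top":T(273,208),"scene":S(333,115)}))
T=lambda x,y:z2p(x,y,4,(160,140)); S=lambda x,y:z2p(x,y,4,(150,145))
obs=[]
for p,g in zip([(433,232),(578,241),(429,337),(574,346)],sg): obs.append(("top",T(*p),("c",.04*g[0],.055*g[1],.027)))
for p,y in(((95,327),-1),((405,342),1)): obs.append(("scene",S(*p),("c",.085,.11*y,0)))
for p,y,h in(((25,60),-1,.014),((392,70),1,.014),((30,45),-1,0),((390,62),1,0)): obs.append(("scene",S(*p),("l",.163,.105*y,h)))
for p,y,h in(((722,92),-1,.014),((387,67),1,.014),((718,108),-1,0),((385,88),1,0)): obs.append(("top",T(*p),("l",.163,.105*y,h)))
obs.append(("scene",S(208.5,92),("l",.143,0,.014)))
def pt(k,th):
    if k[0]=="c": return k[1:]
    _,r,y,h=k; return (.078-r*np.cos(th)+h*np.sin(th),y,.086+r*np.sin(th)+h*np.cos(th))
def g(p): return np.concatenate([proj(n,place(p[:4],[pt(k,p[4])]))[0]-uv for n,uv,k in obs])
r=least_squares(g,[.55,-.1,0,0,1.5],loss="soft_l1"); print("chamber x y yaw z th",np.round(r.x,4)); print(np.round(g(r.x).reshape(-1,2),2))
r=least_squares(lambda p:g(p)[:8],[.55,-.1,0]+[0,1.5]) if 0 else least_squares(lambda p:g(np.r_[p,0,1.5])[:8],[.55,-.1,0]); print("pocket only",np.round(r.x,4),np.round(r.fun,2))
E
```

```text
blue caps x y yaw z a b [ 0.5283  0.1224 -0.0166  0.0261  0.0241  0.04  ]
[-0.32 -0.02 -0.54 -0.05 -0.32 -0.02 -0.26 -0.07 -0.55 -0.2  -0.25  0.2
 -0.23 -0.04 -0.37  0.1 ]
fin top (array([0.52812122, 0.12224663, 0.06324988]), np.float64(0.5045917607286015))
chamber x y yaw z th [ 5.1820e-01 -1.6630e-01 -5.7300e-02  1.0000e-04  1.6275e+00]
[[-0.53  0.13]
 [-0.23  0.18]
 [-0.87  0.42]
 [-0.11  0.47]
 [-0.86  1.02]
 [ 0.36  0.58]
 [-1.15 -0.08]
 [-1.18  0.42]
 [-0.81 -0.26]
 [-0.17 -1.59]
 [-0.82 -0.83]
 [-1.23  0.  ]
 [ 0.17  0.52]
 [-1.03  0.1 ]
 [-0.37  0.03]]
pocket only [ 0.5192 -0.1677 -0.0556] [-0.11 -0.14  0.18 -0.15 -0.41  0.14  0.35  0.13]
```

```bash
cat >> h.py <<'E'
B=(.5283,.1224,-.0166); CH=(.5187,-.167,-.0560)
def Rt(yaw):
    x=np.array([-np.sin(yaw),np.cos(yaw),0]); z=np.array([0,0,-1.]); return np.c_[x,np.cross(z,x),z]
E
python3 - <<'E'
from h import *
from cell import robot,sensors
R=Rt(B[2])
robot.move_ptp([B[0],B[1],.16],R); robot.command_gripper(.06,30)
robot.servo_line([B[0],B[1],.034],R,.12,stop_force=8)
s=sensors.observe();print(s["time_s"],s["tcp_pos"],s["contact_force"])
robot.command_gripper(0,30); robot.hold(.2)
s=sensors.observe();print(s["time_s"],s["tcp_pos"],s["contact_force"],s["finger_gap"])
robot.servo_line([B[0],B[1],.17],R,.12)
s=sensors.observe();print(s["time_s"],s["tcp_pos"],s["contact_force"],s["finger_gap"],s["qpos"])
for n in("scene","top"): cv2.imwrite(f"pics/{n}1.png",imaging.snapshot(n)[:,:,::-1])
E
```

```text
3.55 [0.5291816  0.12260095 0.03478825] [-0.68975093  0.55175833 -0.02981403]
4.225 [0.52877746 0.12244427 0.03452477] [-0.47695356 -0.67097947  4.91657696] 0.013672072890482246
5.5083 [0.52743185 0.12217486 0.16896457] [-0.58026352  0.59988355 -3.24977166] 0.013915726684843538 [-0.57848361  0.25244503  0.31286395  1.9302759  -0.09276433  0.97482434
  1.33168619]
```

View pics/scene1.png

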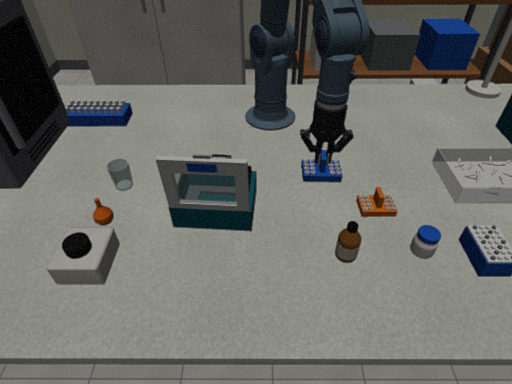

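View pics/top1.png

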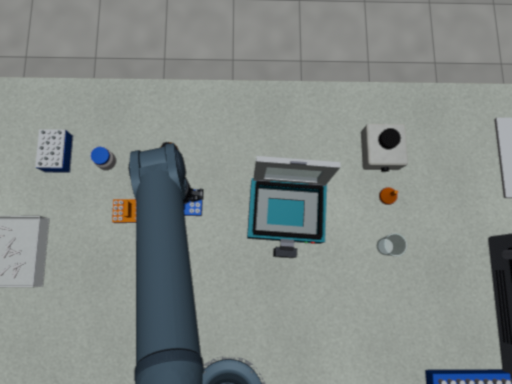

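```bash
python3 - <<'E'
from h import *
from cell import robot,sensors
R=Rt(CH[2]); x,y=CH[:2]
robot.servo_line([x,y,.17],R,.18)
s=sensors.observe();print(s["time_s"],s["tcp_pos"],s["contact_force"],s["finger_gap"])
for n in("scene","top"): cv2.imwrite(f"pics/{n}2.png",imaging.snapshot(n)[:,:,::-1])
print(robot.servo_line([x,y,.07],R,.1,stop_force=5))
s=sensors.observe();print(s["time_s"],s["tcp_pos"],s["contact_force"],s["finger_gap"])
for n in("scene","top"): cv2.imwrite(f"pics/{n}3.png",imaging.snapshot(n)[:,:,::-1])
t=cv2.imread("pics/top3.png");s=cv2.imread("pics/scene3.png")
a=cv2.resize(t[140:260,220:350],(520,480),interpolation=cv2.INTER_CUBIC)
b=cv2.resize(s[130:240,150:270],(280*1,257),interpolation=cv2.INTER_CUBIC)
o=np.zeros((480,800,3),np.uint8);o[:,:520]=a;o[:257,520:]=b;cv2.imwrite("pics/m3.png",o)
E
```

```text
7.3667 [ 0.51890567 -0.16561661  0.16987004] [-0.55037764  0.9858546  -1.01661333] 0.013610447535871746
False
8.6167 [ 0.51945939 -0.1672932   0.0707067 ] [ 0.89122282 -0.38370283 -1.72501215] 0.013917468961672983
```

View pics/m3.png

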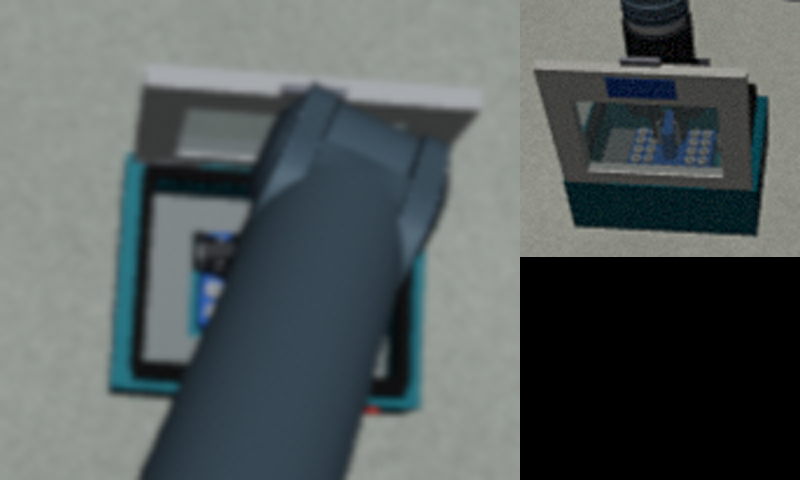

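```bash
python3 - <<'E'
from h import *
from cell import robot,sensors
R=Rt(CH[2]); x,y=CH[:2]
def st(m):
    s=sensors.observe();print(m,round(s["time_s"],2),np.round(s["tcp_pos"],4),np.round(s["contact_force"],2),round(s["finger_gap"],4))
print(robot.servo_line([x,y,.0455],R,.03,stop_force=4)); st("down")
for n in("scene","top"): cv2.imwrite(f"pics/{n}4.png",imaging.snapshot(n)[:,:,::-1])
t=cv2.imread("pics/top4.png");s=cv2.imread("pics/scene4.png")
a=cv2.resize(t[180:260,240:330],(450,400),interpolation=cv2.INTER_CUBIC)
b=cv2.resize(s[145:225,180:250],(350,400),interpolation=cv2.INTER_CUBIC)
cv2.imwrite("pics/m4.png",np.hstack([a,b]))
E
```

```text
True
down 9.38 [ 0.5182 -0.1668  0.0494] [-0.06 -0.06  3.84] 0.0134
```

View pics/m4.png

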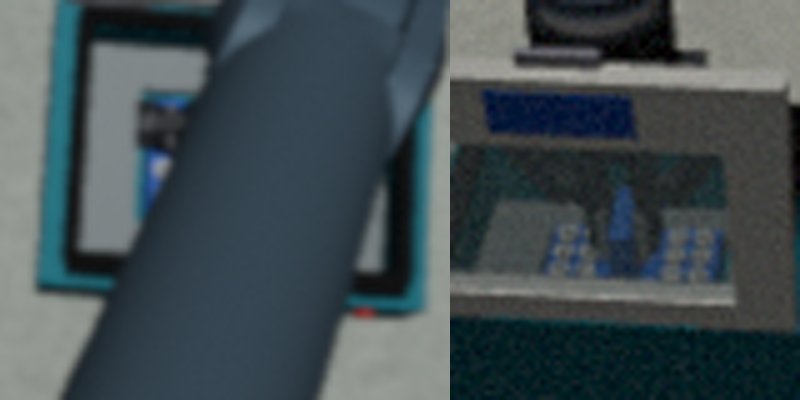

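```bash
cat >> h.py <<'E'
from cell import robot,sensors
RC=Rt(CH[2])
def W(lx,z,ly=0):
    c,s=np.cos(CH[2]),np.sin(CH[2]); return [CH[0]+c*lx-s*ly,CH[1]+s*lx+c*ly,z]
def loc(p):
    c,s=np.cos(CH[2]),np.sin(CH[2]); d=np.array(p[:2])-CH[:2]; return c*d[0]+s*d[1],-s*d[0]+c*d[1],p[2]
def st(m):
    s=sensors.observe();print(m,round(s["time_s"],2),"loc",np.round(loc(s["tcp_pos"]),4),np.round(s["contact_force"],2),round(s["finger_gap"],4)); return s
def shot(tag,tb=(140,260,220,350),sb=(130,250,140,270)):
    I={n:imaging.snapshot(n)[:,:,::-1] for n in("top","scene")}
    for n in I: cv2.imwrite(f"pics/{n}{tag}.png",I[n])
    f=lambda im,b:cv2.resize(im[b[0]:b[1],b[2]:b[3]],(400,int(400*(b[1]-b[0])/(b[3]-b[2]))),interpolation=cv2.INTER_CUBIC)
    a,b=f(I["top"],tb),f(I["scene"],sb); h=min(len(a),len(b)); cv2.imwrite(f"pics/m{tag}.png",np.hstack([a[:h],b[:h]]))
E
python3 - <<'E'
from h import *
robot.command_gripper(.04); robot.hold(.1); st("open")
robot.servo_line(W(0,.11),RC,.08,stop_force=5); st("up")
robot.servo_line(W(0,.34),RC,.2)
robot.command_gripper(0,30)
robot.servo_line(W(.155,.34),RC,.15)
st("behind"); shot("5")
E
```

```text
open 9.95 loc [-0.002   0.0006  0.0484] [ 0.83  0.62 -0.03] 0.0398
up 10.87 loc [-0.0005  0.0002  0.1096] [-0.99 -0.33  0.08] 0.0402
behind 13.82 loc [ 0.1545 -0.0004  0.3401] [0.22 0.06 0.27] -0.0002
```

View pics/m5.png

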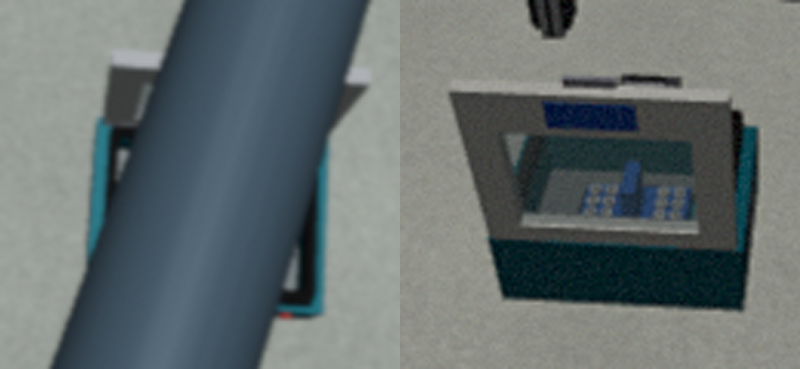

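View pics/scene5.png

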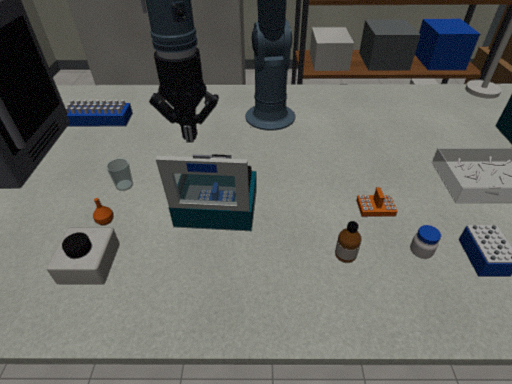

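```bash
python3 - <<'E'
from h import *
print(robot.servo_line(W(.155,.215),RC,.12,stop_force=4)); s=st("low")
h=.014
def XZ(th,r): return .078-r*np.cos(th)+h*np.sin(th)+.011, .086+r*np.sin(th)+h*np.cos(th)
c0=s["contact_force"]
for th in np.r_[1.62,np.arange(1.5,.95,-.12)]:
    r=np.interp(th,[.3,1.6],[.150,.128]); x,z=XZ(th,r)
    k=robot.servo_line(W(x,z),RC,.07,stop_force=7); s=st(f"th{th:.2f} {k}")
    if k: break
shot("6")
E
```

```text
False
low 15.11 loc [ 0.1558 -0.0003  0.2163] [0.48 0.19 1.39] 0.0002
th1.62 False 15.91 loc [1.094e-01 2.000e-04 2.133e-01] [-1.23 -0.51 -0.08] -0.0002
th1.50 False 16.28 loc [ 9.320e-02 -2.000e-04  2.165e-01] [ 0.23 -0.58  0.29] 0.0002
th1.38 False 16.67 loc [ 7.710e-02 -1.000e-04  2.181e-01] [-0.03  0.22  0.25] 0.0005
th1.26 False 17.05 loc [ 6.080e-02 -1.000e-04  2.176e-01] [ 0.28  0.9  -0.14] 0.0002
th1.14 False 17.43 loc [ 4.450e-02 -1.000e-04  2.151e-01] [ 0.55 -0.51 -0.07] -0.0001
th1.02 False 17.82 loc [ 0.0283 -0.      0.2106] [-1.05 -0.1   0.96] -0.0002
```

View pics/m6.png

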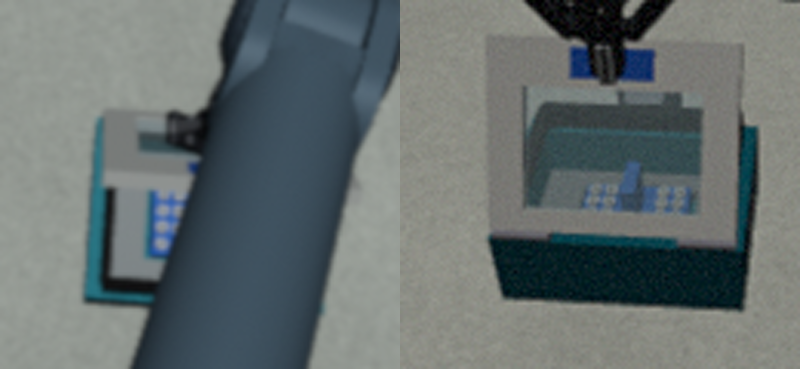

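```bash
python3 - <<'E'
from h import *
h=.014
def XZ(th,r): return .078-r*np.cos(th)+h*np.sin(th)+.011, .086+r*np.sin(th)+h*np.cos(th)
for th in np.arange(.90,.27,-.12):
    r=np.interp(th,[.3,1.6],[.154,.128]); x,z=XZ(th,r)
    k=robot.servo_line(W(x,z),RC,.07,stop_force=6); s=st(f"th{th:.2f} {k}")
    if k: break
shot("7")
E
```

```text
th0.90 False 18.32 loc [ 1.110e-02 -1.000e-04  2.058e-01] [ 1.26 -0.32  0.23] 0.0002
th0.78 False 18.73 loc [-0.0043 -0.      0.1972] [ 0.68 -0.16 -0.45] -0.0001
th0.66 False 19.13 loc [-0.0192 -0.      0.1866] [ 0.52 -1.07 -0.22] -0.0
th0.54 False 19.54 loc [-3.270e-02  1.000e-04  1.741e-01] [ 0.52  0.18 -0.34] 0.0
th0.42 False 19.96 loc [-4.470e-02  1.000e-04  1.599e-01] [-0.15  0.25  0.33] 0.0001
th0.30 False 20.38 loc [-5.490e-02  1.000e-04  1.442e-01] [-0.15  0.96  0.82] 0.0
```

View pics/m7.png

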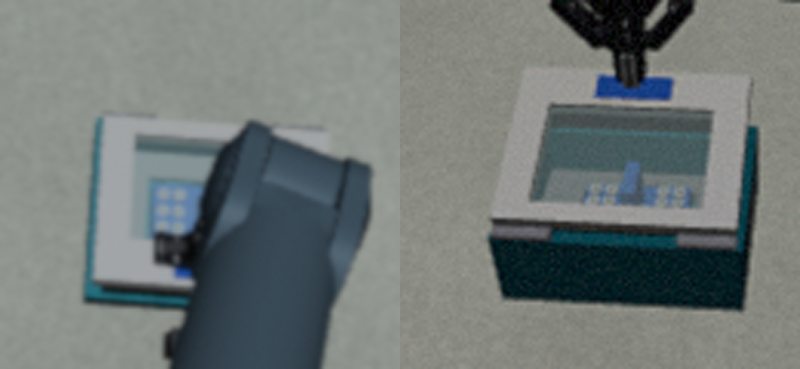

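```bash
cat >> h.py <<'E'
def fz(n=4,dt=.02):
    v=[]
    for _ in range(n):
        robot.hold(dt); v.append(sensors.observe()["contact_force"][2])
    return np.mean(v)
E
python3 - <<'E'
from h import *
robot.servo_line(W(-.059,.130),RC,.05,stop_force=5); st("a")
z=.130
while z>.095:
    z-=.002; x=np.interp(z,[.1,.13],[-.065,-.059])
    k=robot.servo_line(W(x,z),RC,.04,stop_force=5); f=fz()
    print(round(z,4),k,round(f,2),round(sensors.observe()["tcp_pos"][2],4))
    if k or f>3: break
st("b")
E
```

```text
a 20.94 loc [-0.0596  0.      0.1295] [-0.52  0.69 -0.12] -0.0002
0.128 False 0.0 0.1281
0.126 False 0.2 0.126
0.124 False -0.06 0.1239
0.122 False -0.27 0.1219
0.12 False -0.0 0.1199
0.118 False -0.04 0.118
0.116 False 2.01 0.1161
0.114 False 3.52 0.1141
b 23.48 loc [-0.0621 -0.      0.1141] [ 0.54 -0.35  3.53] 0.0
```

```bash
python3 - <<'E'
from h import *
z=.114; fm=0
while z>.100:
    z-=.0005 if z<.1101 else .001
    x=np.interp(z,[.1,.13],[-.065,-.059])
    k=robot.servo_line(W(x,z),RC,.02,stop_force=4); f=fz(4,.015)
    s=sensors.observe(); print(round(z,4),k,round(f,2),round(s["tcp_pos"][2],4),round(s["time_s"],2))
    fm=max(fm,f)
    if k or f>14.5 or f<fm-1.5: break
shot("8",tb=(200,260,260,330))
E
```

```text
0.113 False 5.35 0.1133 23.79
0.112 False 6.48 0.1125 24.11
0.111 False 8.0 0.1117 24.43
0.11 False 8.86 0.1109 24.74
0.1095 False 10.29 0.1106 25.06
0.109 False 11.18 0.1102 25.38
0.1085 False 8.2 0.1093 25.69
```

View pics/m8.png

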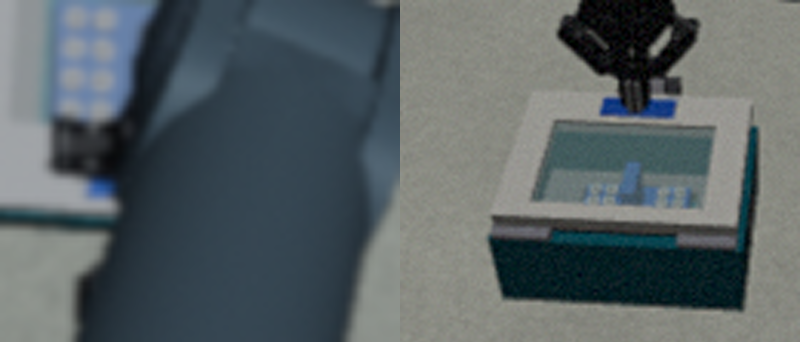

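```bash
python3 - <<'E'
from h import *
z=.1085
for d in (.0005,.001,.0015,.002,.003,.005):
    robot.servo_line(W(-.0633,z+d),RC,.02); s=sensors.observe(); print(d,round(fz(4,.015),2),round(s["tcp_pos"][2],4))
robot.servo_line(W(-.0633,.25),RC,.15)
robot.move_ptp([.45,.15,.35],RC); st("away"); shot("9",tb=(180,265,230,345))
E
```

```text
0.0005 5.79 0.1094
0.001 2.74 0.1095
0.0015 0.69 0.1098
0.002 0.22 0.1102
0.003 -0.58 0.1115
0.005 -0.23 0.1137
away 30.0 loc [-0.086   0.3109  0.3492] [-1.02 -0.83 -0.08] -0.0001
```

View pics/m9.png

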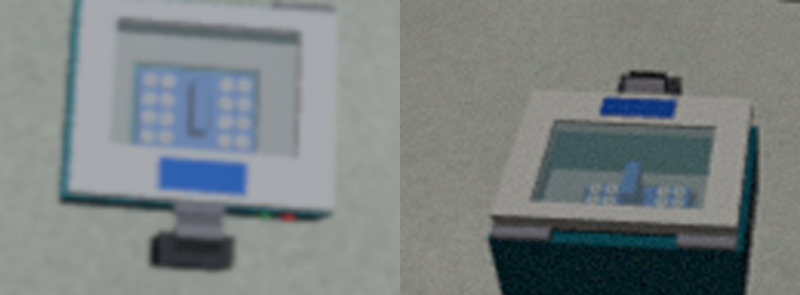

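View pics/scene9.png

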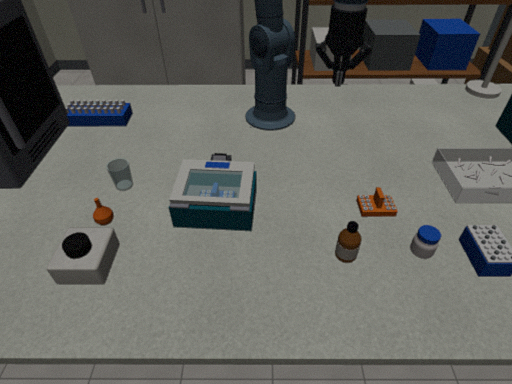

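```bash
python3 - <<'E'
from h import *
a=cv2.imread("pics/top0.png")[225:265,262:312];b=cv2.imread("pics/top9.png")[225:265,262:312]
c=cv2.imread("pics/scene0.png")[145:175,190:240];d=cv2.imread("pics/scene9.png")[145:175,190:240]
f=lambda i:cv2.resize(i,None,fx=8,fy=8,interpolation=cv2.INTER_CUBIC)
cv2.imwrite("pics/bolt.png",np.vstack([np.hstack([f(a),f(b)]),np.hstack([f(c),f(d)])]))
t=cv2.imread("pics/top9.png")[130:250,235:345]; s=cv2.imread("pics/scene9.png")[145:235,160:270]
f=lambda i:cv2.resize(i,None,fx=5,fy=5,interpolation=cv2.INTER_CUBIC)
cv2.imwrite("pics/lt.png",f(t));cv2.imwrite("pics/ls.png",f(s))
# predicted pad centre for angles
for th in(0,.03,.06,.1):
    r=.143;h=.014;P=place((*CH,0),[(.078-r*np.cos(th)+h*np.sin(th),0,.086+r*np.sin(th)+h*np.cos(th))])
    print(th,proj("top",P).round(2),proj("scene",P).round(2))
for n in("top","scene"):
    im=cv2.imread(f"pics/{n}9.png"); H=cv2.cvtColor(im,cv2.COLOR_BGR2HSV)
    m=((H[:,:,0]>100)&(H[:,:,0]<125)&(H[:,:,1]>130)).astype(np.uint8); x=(225,255,250,312) if n=="top" else(155,175,195,240)
    mm=np.zeros_like(m);mm[x[0]:x[1],x[2]:x[3]]=m[x[0]:x[1],x[2]:x[3]]; k,l,stt,cen=cv2.connectedComponentsWithStats(mm); print(n,stt[1:].tolist(),cen[1:].round(2).tolist())
E
```

```text
0 [[287.49 231.35]] [[216.29 167.24]]
0.03 [[287.69 231.03]] [[216.14 166.17]]
0.06 [[287.9  230.65]] [[215.98 165.13]]
0.1 [[288.17 230.08]] [[215.76 163.78]]
top [[276, 226, 24, 10, 196]] [[287.55, 230.26]]
scene [[205, 162, 24, 6, 124]] [[216.97, 164.4]]
```

View pics/bolt.png

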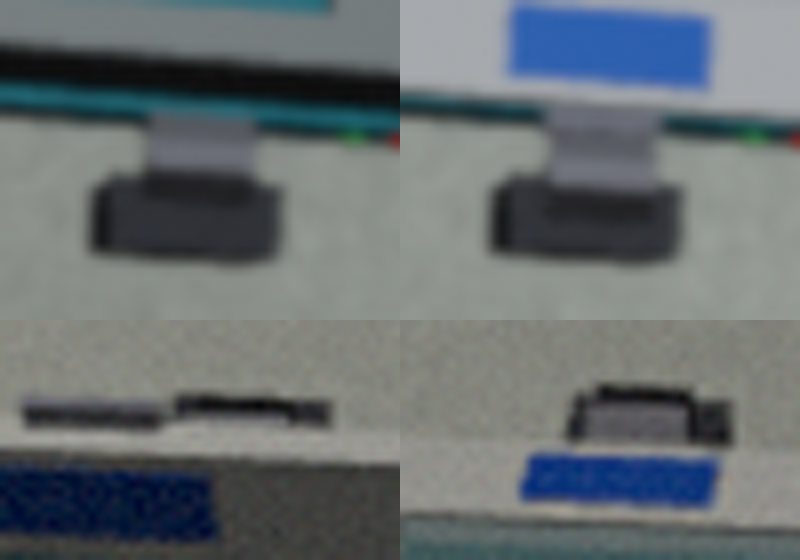

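```bash
python3 - <<'E'
from h import *
robot.move_ptp(W(-.065,.16),RC)
robot.servo_line(W(-.065,.115),RC,.08,stop_force=4); st("a")
z=.114; fm=0
while z>.100:
    z-=.001 if z>.1121 else .0005
    k=robot.servo_line(W(-.065,z),RC,.02,stop_force=5); f=fz(3,.015)
    s=sensors.observe(); print(round(z,4),k,round(f,2),round(s["tcp_pos"][2],4),round(s["time_s"],2))
    if k or f>10: break
E
```

```text
a 32.18 loc [-6.49e-02 -1.00e-04  1.15e-01] [ 1.39 -0.13 -0.54] -0.0001
0.113 False 0.39 0.1133 32.48
0.112 False 0.13 0.112 32.78
0.1115 False 0.41 0.1115 33.08
0.111 False 0.16 0.111 33.38
0.1105 False 0.17 0.1105 33.68
0.11 False -0.0 0.11 33.98
0.1095 False 3.68 0.1097 34.28
0.109 False 6.15 0.1095 34.58
0.1085 False 7.59 0.1091 34.88
0.108 False 7.88 0.1087 35.18
0.1075 False 8.66 0.1082 35.48
0.107 False 9.15 0.1078 35.78
0.1065 False 10.0 0.1073 36.08
0.106 False 10.02 0.1069 36.38
```

```bash
python3 - <<'E'
from h import *
z=.106; p=None
while z>.100:
    z-=.0004
    k=robot.servo_line(W(-.065,z),RC,.02,stop_force=4); f=fz(4,.015)
    s=sensors.observe(); print(round(z,4),k,round(f,2),round(s["tcp_pos"][2],4),round(s["time_s"],2))
    if k or f>13.2 or (p and f<p-1.2): break
    p=f
shot("10")
E
python3 - <<'E'
import cv2
d=cv2.imread("pics/scene10.png")[140:180,180:245]
cv2.imwrite("pics/b10.png",cv2.resize(d,None,fx=10,fy=10,interpolation=cv2.INTER_CUBIC))
E
```

```text
0.1056 False 10.74 0.1065 36.7
0.1052 False 11.49 0.1062 37.02
0.1048 False 11.66 0.1058 37.33
0.1044 False 12.22 0.1054 37.65
0.104 False 12.41 0.1051 37.97
0.1036 False 11.56 0.1045 38.28
0.1032 False 11.17 0.104 38.6
0.1028 False 11.73 0.1037 38.92
0.1024 False 13.0 0.1035 39.23
0.102 False 15.47 0.1033 39.55
```

View pics/b10.png

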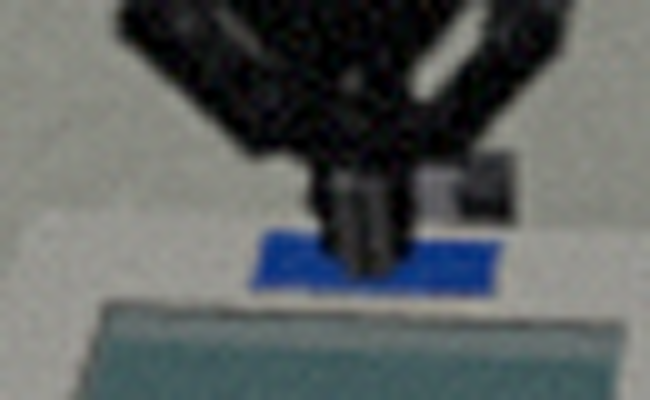

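```bash
python3 - <<'E'
from h import *
for z in (.103,.104,.105,.106,.1075,.109):
    robot.servo_line(W(-.065,z),RC,.02); s=sensors.observe(); print(z,round(fz(3,.015),2),round(s["tcp_pos"][2],4))
robot.servo_line(W(-.065,.2),RC,.15)
robot.move_ptp([.45,.15,.35],RC); st("away"); shot("11",tb=(180,265,230,345))
f=lambda i:cv2.resize(i,None,fx=8,fy=8,interpolation=cv2.INTER_CUBIC)
R=[np.hstack([f(cv2.imread(f"pics/top{k}.png")[225:262,262:295]) for k in(0,9,11)]),np.hstack([f(cv2.imread(f"pics/scene{k}.png")[147:175,200:233]) for k in(0,9,11)])]
cv2.imwrite("pics/bolt2.png",np.vstack(R))
for n in("top","scene"):
    im=cv2.imread(f"pics/{n}11.png"); H=cv2.cvtColor(im,cv2.COLOR_BGR2HSV)
    m=((H[:,:,0]>100)&(H[:,:,0]<125)&(H[:,:,1]>130)).astype(np.uint8); x=(225,255,250,312) if n=="top" else(155,175,195,240)
    mm=np.zeros_like(m);mm[x[0]:x[1],x[2]:x[3]]=m[x[0]:x[1],x[2]:x[3]]; k,l,stt,cen=cv2.connectedComponentsWithStats(mm); print(n,stt[1:].tolist(),cen[1:].round(2).tolist())
E
```

```text
0.103 11.87 0.104
0.104 9.4 0.1047
0.105 0.97 0.1049
0.106 -0.61 0.1059
0.1075 -0.05 0.1076
0.109 0.24 0.1091
away 43.52 loc [-0.0862  0.311   0.349 ] [ 0.22  1.33 -0.44] 0.0001
top [[276, 226, 24, 10, 195]] [[287.5, 230.77]]
scene [[205, 163, 25, 6, 117]] [[217.12, 165.56]]
```

View pics/bolt2.png

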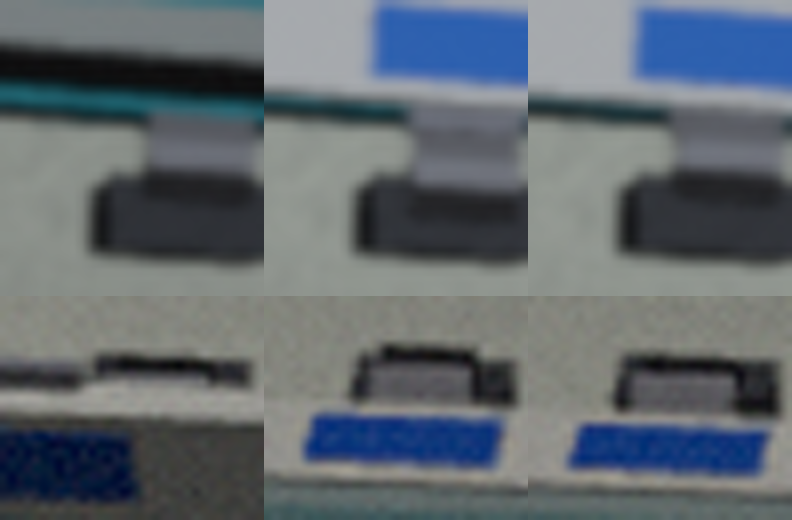

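View pics/scene11.png

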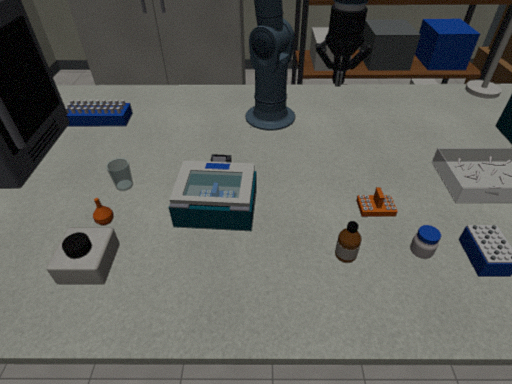

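View pics/top11.png

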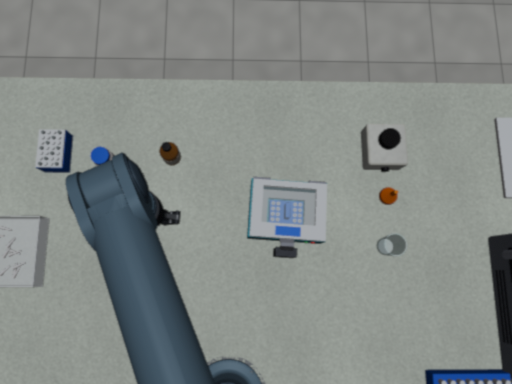

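The bolt is back at its rest row: its dark shoulder is at rows 178–200 of the zoom, as in the first picture. After the first press it sat about 2 px further forward. The lid has settled about 4 mm lower than after that press. The carrier is level in the pocket and the other objects are where they were. I'm handing in now, at 43.5 s.

```bash
python3 -c "
from cell import sign_off
print(sign_off())"
```

```text
the job is handed in; nothing more can be done
None
```

The blue carrier is in the chamber's pocket and the lid is caught shut. I handed the job in at about 43.5 s with the robot clear of everything.

- **Carrier:** it touched down with the tool at 49.4 mm, and I expected 49.5 mm for the pocket floor. It is not resting on a ledge, and in the pictures it sits level and centred.
- **First press, not caught:** the force fell from 11.2 to 8.2 N, which I took for the snap. The pictures then showed the bolt still pushed forward about 5 mm and the lid too high, so I pressed again.
- **Second press, caught:** the force peaked at 12.4 N and dipped to 11.2 N at the snap. It then rose to 15.5 N as I ran onto the firm stop, which is about 3 N more than the catch needed but under the 20 N limit.
- **Final checks:** on release, the lid stopped following the tool after about 1.5 mm, roughly 0.01 rad. The bolt is back where it was in the first picture.
- **Lid angle:** I get about 0.034 rad from the tool height and about 0.05 from the pictures. The second is right at the edge of the range for a caught lid, and the two agree only to within camera accuracy.
- **Other objects:** by eye they look unmoved. In the last overhead picture the arm hid the orange carrier, so I checked that one in the scene camera only.

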